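Unlatch the laser engraver and hold its lid half open

ROBOT

A 7-joint arm with a two-finger parallel gripper is mounted at the origin on the work surface. World frame = base frame: x ahead of the robot, y to its left, z up, the work surface at z = 0. Lengths are in m, angles in degrees, forces in N, time in s.
With the tool pointing down it reaches from about 0.4 to 0.85 m from the base axis. Payload 4.5 kg.
Tool frame: the origin (TCP) lies midway between the tips of the shut fingers; the grasp point (between the pads) lies 19 mm behind it; x points along the fingers, y is the direction in which the jaws open and shut, and the axes are right-handed (so a half turn about x gives the same grasp; the last joint's range is limited). The gripper opens to 85 mm and grips with 20 to 120 N. Pads are 22 mm wide; open, the fingers measure 114 mm over their backs; the gripper's body (76 mm by 85 mm) begins 54 mm behind the grasp point. The pads swing forward as they close: fully open they stand 13 mm farther back than shut.
Start: joints at [-70.6, 39.483, -11.15, 89.685, 9.013, 51.709, -12.324], TCP at [0.188, 0.596, 0.231] pointing down, gripper open.
Joint ranges: [-172.22, 172.22], [-26.19, 119.32], [-84.43, 86.54], [7.71, 146.69], [-57.33, 237.33], [2.42, 119.75], [-152.13, 152.13]. Speed limits (degrees/s): [147.25, 147.25, 180, 180, 180, 180, 180].

INTERFACE

Orientations are given as a 3x3 rotation matrix whose columns are the frame's x, y, z axes.
In Python, from station import ctrl, imaging gives the robot as it stands.
- The arm moves only by the tool jog_arm, never from a script. Its argument "motion" is a list of rows, each an object with "travel": the shift along the tool's x, y, z in mm, a list of three; "yaw": the turn about the tool's x in units of 6 degrees (1.0 is 6 degrees). A call has 1 to 10 rows; each row is the pose to reach, as a shift and turn from the pose measured when the call began, along the tool's axes at that moment; what a row does not reach only later rows make up. A row lasts 1/8 s, in which the tool goes at most 62.5 mm and 10.7 degrees, less where a joint would pass 70% of its speed; a pose out of reach is approached as far as the arm can. A call with a gripper value outside its range is refused whole. "hand" is the opening, from -1 (shut) to 1 (fully open), so that 0 is half open, set as the call begins (left out, the last holds). The fingers move at their own pace and stop on an object; "squeeze" is the grip in N (left out, the last holds). Time passes only in rows, so rows that repeat a pose let the fingers close. It gives the time, the measured TCP pose, the force and the opening at its end, in the units of the state.
- ctrl.read_state(): the state, without advancing time (a new reading comes with each control period).
- imaging.grab_frame(name): name is "scene" or "top" or "wrist"; returns (picture, depth): 480x640x3 uint8, blue, green, red; 480x640 float32, m along the optical axis (not along the pixel's ray), 0 where there is no reading.
- imaging.camera_params(name): a dict with "fx", "fy", "cx", "cy" (pixels), "dist_coeffs" ([k1, k2, p1, p2, k3] as OpenCV has them; the pictures are not rectified), "R" (3x3) and "t" (3): a world point X has camera coordinates R X + t. Camera axes: x right, y down, z forward; pixel columns grow to the right and rows downward; lengths in m; the calibration is good to about 2 mm. A picture is of the moment at which its call begins: read the wrist's pose just before it. camera_params takes no time and is no camera call; for the wrist camera it gives the pose at the moment of the call.
- ctrl.sign_off(): hands the job in, once; it reports no verdict.
The state is a dict: "clock": time; "joints": joint angles; "qd": joint speeds; "effort": joint torques, N m; "tool_pos": TCP position; "ee_rot": TCP orientation; "force": force on the tool from outside, world axes, zero at the start; "moment": the same for the moment, N m; "grip_width": opening from 0.0 (shut) to 1.0 (fully open).
Only numpy, scipy, OpenCV 4.12 (cv2) and the standard library are available. Lean on these libraries where they do the work, as an engineer would, in place of code of your own. Each camera call takes 0.05 s, during which the arm holds its last target. There are 200 camera calls.

TASK

Unlatch the desktop laser engraver by pulling the sprung catch knob on its front straight out to its stop and letting it spring back in, so that the lid pops ajar; then raise the lid to 45 degrees from closed, so that a colleague can look at the work piece. The lid springs shut on its own, so finish while still holding it steady at that angle with the fingers. Leave the bottle, the tray and the roll of tape around it where they are.

Things in the scene. Friction and masses are not known exactly. Their poses are not given: they have to be found in the camera images.
- engraver: white desktop laser engraver: tub 240 mm deep (its x), 320 wide (y), 112 tall, fixed on the table; origin at the centre of its underside, x to its back (away from the robot), y left, z up; the front face looks along -x. Its lid is a white-framed amber window 240 x 320 x 8 mm, about 0.35 kg, underside at height 112 mm when shut. Place and yaw vary.
- lid (a joint): lid angle, rad: 0 shut, grows as the front edge rises, at most 1.4; hinge axis along y at the far top rim, through (120, 0, 112) mm in the engraver frame. With the catch in it cannot rise from 0. Once unlatched, a spring lifts it ajar to about 0.08 rad, and pulls it back to there from any wider angle: 45 degrees (0.785 rad) takes about 9 N at the bar.
- lid_bar (a point): centre of the lid's handle, a round bar 12 mm thick, 130 long, along the engraver's y, on two end arms in front of the lid edge (39 mm clear gap: pinch from above, jaws open 45 mm or less; it turns in the grasp). 285 mm from the hinge axis; at (-165, 0, 110) mm in the engraver's frame when shut, some 23 mm higher ajar, some 200 higher and 85 farther back at 45 degrees. Turns with the lid.
- catch (a joint): how far the catch knob is pulled out, m: 0 in, 0.022 at its stop. The lid is freed at about 0.017. A spring pulls it in: 4.5 N at rest, 8 N at the stop.
- catch_knob (a point): centre of the catch knob: a black round knob 26 mm in diameter and 18 mm thick, its axis along the engraver's x, on a 10 mm stem; at (-175, 125, 95) mm in the engraver's frame (left end of the front, 55 mm out from the front face) when in; pulling it out moves it along the engraver's -x. It moves with the knob.
- cleaner: upright white bottle with a blue cap, 60 mm in diameter, 170 mm tall, standing to the left of the engraver; bystander; origin at the centre of its underside
- tray: red open tray 90 x 130 x 30 mm to the right of the engraver; bystander; origin at the centre of its underside
- tape: flat-lying cardboard-brown roll of tape, 90 mm outside diameter, 24 mm tall, in front and to the right of the engraver; bystander; origin at the centre of its underside

How it is judged:
By the outcome, as a careful person would: the job done as asked, in the order asked, and still so for the second after the job is handed in, while the arm keeps its last pose, push and grip.
It also fails if it takes over 48 s, if anything falls off the work surface, if the arm or the gripper's body presses on something with over 40 N, if the wrist force passes 120 N, or if a joint passes its speed limit or range.

## Working session

There is one attempt and no reset: what is moved stays moved. The work goes in short steps, Python scripts to look and compute and a tool call to move; the robot and the scene stay as the last step left them, time stands still between calls to the robot, and variables do not carry over. Pictures are saved under pics/ and viewed, about 8 in all and at most 12, crops included, and the job is handed in when it is done.

Besides the shell and the picture viewer there is one more tool, called after ">>>" as name(argument=value, ...) on one line, values as JSON. jog_arm: Moves the arm, as the interface text tells. Its arguments: {"type":"object","properties":{"motion":{"type":"array","items":{"type":"object","properties":{"travel":{"type":"array","items":{"type":"number"}},"yaw":{"type":"number"}}}},"hand":{"type":"number"},"squeeze":{"type":"number"}},"required":["motion"]}

```bash
ls; mkdir -p pics; python3 - <<'E'
from station import ctrl, imaging
import cv2,numpy as np
s=ctrl.read_state()
for k,v in s.items(): print(k,np.round(v,3).tolist())
ims=[]
for n in ("scene","top"):
    p,d=imaging.grab_frame(n); np.savez(f"{n}.npz",p=p,d=d)
    c=imaging.camera_params(n); print(n,{k:np.round(v,4).tolist() for k,v in c.items()})
    cv2.imwrite(f"pics/{n}.png",p)
E
```

```text
pics
clock 0.0
joints [-70.6, 39.534, -11.144, 89.746, 9.011, 51.712, -12.324]
qd [0.025, -0.035, -0.069, 0.044, -0.044, 0.049, -0.078]
effort [-0.001, -53.961, -1.266, -15.854, 0.009, 0.01, 0.0]
tool_pos [0.187, 0.596, 0.23]
ee_rot [[-0.0, 0.3, 0.954], [-0.002, 0.954, -0.3], [-1.0, -0.002, 0.0]]
force [-0.864, 0.001, 0.215]
moment [0.03, 0.004, 0.004]
grip_width 1.0
scene {'fx': 482.9973, 'fy': 482.9973, 'cx': 316.9599, 'cy': 236.4726, 'dist_coeffs': [-0.0805, 0.0, 0.0, 0.0, 0.0], 'R': [[-0.6332, 0.7738, 0.0156], [0.6395, 0.5344, -0.5528], [-0.4361, -0.34, -0.8332]], 't': [0.3609, -0.3401, 1.2675]}
top {'fx': 458.94, 'fy': 458.94, 'cx': 318.9968, 'cy': 237.0539, 'dist_coeffs': [-0.018, 0.0, 0.0, 0.0, 0.0], 'R': [[0.0129, -0.9999, -0.0011], [-0.9946, -0.0127, -0.1027], [0.1027, 0.0024, -0.9947]], 't': [0.0337, 0.6052, 1.0406]}
```

View pics/scene.png

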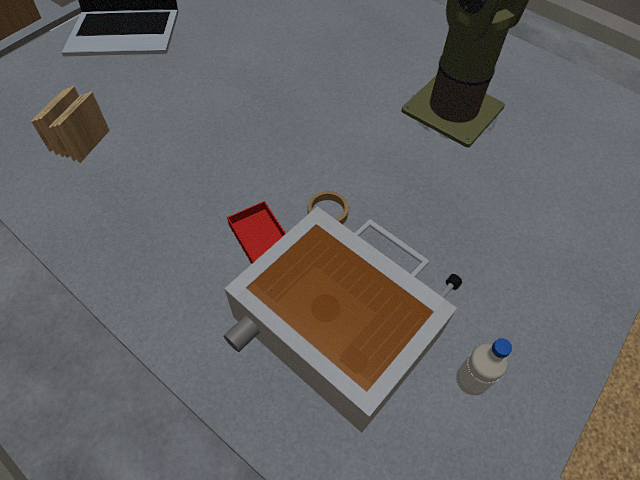

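View pics/top.png

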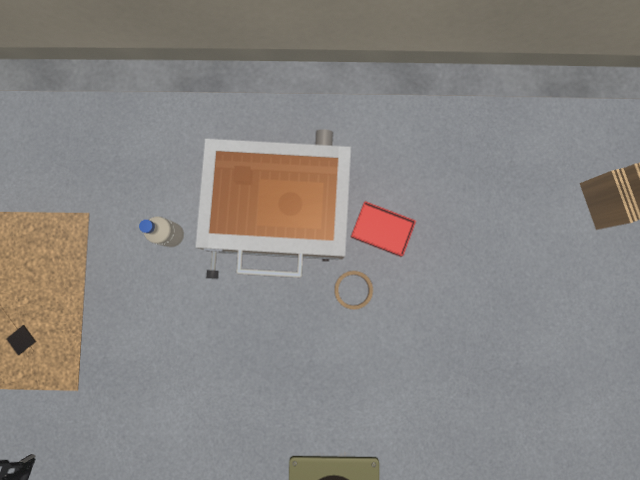

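Scene view: knob at (454,282), bar from (370,222) to (428,262). Top view: knob at (212,274), bar from (238,273) to (301,275). The bottle is to the left of the engraver, and the tray and tape are to its right.

```bash
cat > h.py <<'E'
import numpy as np,cv2
from station import ctrl, imaging
def ray(c,uv):
    K=np.array([[c['fx'],0,c['cx']],[0,c['fy'],c['cy']],[0,0,1]])
    n=cv2.undistortPoints(np.array([[uv]],float),K,np.array(c['dist_coeffs'],float))[0,0]
    R=np.array(c['R']);d=R.T@np.array([*n,1.]);return -R.T@np.array(c['t']),d/np.linalg.norm(d)
def tri(rs):
    A=sum(np.eye(3)-np.outer(d,d) for o,d in rs);b=sum((np.eye(3)-np.outer(d,d))@o for o,d in rs)
    X=np.linalg.solve(A,b);return X,[np.linalg.norm((np.eye(3)-np.outer(d,d))@(X-o)) for o,d in rs]
def plane(r,z): o,d=r;return o+d*(z-o[2])/d[2]
def pix(c,X):
    K=np.array([[c['fx'],0,c['cx']],[0,c['fy'],c['cy']],[0,0,1]])
    return cv2.projectPoints(np.array([X],float),cv2.Rodrigues(np.array(c['R']))[0],np.array(c['t']),K,np.array(c['dist_coeffs'],float))[0][0,0]
E
python3 - <<'E'
from h import *
C={n:imaging.camera_params(n) for n in("scene","top")}
P={n:np.load(n+".npz")['p'] for n in C}
kn={}
for n,(u,v) in dict(scene=(454,282),top=(212,274)).items():
    g=P[n].max(2); w=g[v-14:v+15,u-14:u+15]<45
    k,l,st,ce=cv2.connectedComponentsWithStats(w.astype(np.uint8)); i=1+np.argmax(st[1:,4])
    kn[n]=ce[i]+[u-14,v-14]; print(n,kn[n],st[i])
f=lambda a,b:tri([ray(C["scene"],a),ray(C["top"],b)])
print("knob",f(kn["scene"],kn["top"]))
print("barL",f((427,262),(239,273.5)));print("barR",f((370,223),(301,275.5)))
# lid quad in top: mask white+orange
hsv=cv2.cvtColor(P["top"],cv2.COLOR_BGR2HSV)
m=(((hsv[...,2]>150)&(hsv[...,1]<40))|((hsv[...,0]<20)&(hsv[...,1]>110)&(hsv[...,2]>80))).astype(np.uint8)
m=cv2.morphologyEx(m,cv2.MORPH_OPEN,np.ones((9,9)))
cs=max([c for c in cv2.findContours(m,0,2)[0] if cv2.pointPolygonTest(c,(270,200),False)>0],key=cv2.contourArea)
r=cv2.minAreaRect(cs);b=cv2.boxPoints(r);print(b)
Q=np.array([plane(ray(C["top"],p),.12) for p in b]);print(Q.round(4));print("centre",Q.mean(0),[np.linalg.norm(Q[i]-Q[i-1]).round(4) for i in range(4)])
for i in range(4): e=Q[i]-Q[i-1];print(np.degrees(np.arctan2(e[1],e[0])))
E
```

```text
scene [454.02739726 280.69863014] [  6   6  16  16 146]Traceback (most recent call last):
  File "<stdin>", line 7, in <module>
    return _wrapfunc(a, 'argmax', axis=axis, out=out, **kwds)
    return bound(*args, **kwds)
ValueError: attempt to get argmax of an empty sequence
```

```bash
cat > m.py <<'E'
from h import *
C={n:imaging.camera_params(n) for n in("scene","top")}
P={n:np.load(n+".npz")['p'] for n in C}
kn={}
for n,(u,v) in dict(scene=(454,282),top=(212,274)).items():
    g=P[n].max(2); w=g[v-14:v+15,u-14:u+15]<70
    k,l,st,ce=cv2.connectedComponentsWithStats(w.astype(np.uint8)); i=1+np.argmax(st[1:,4])
    kn[n]=ce[i]+[u-14,v-14]; print(n,kn[n],st[i])
f=lambda a,b:tri([ray(C["scene"],a),ray(C["top"],b)])
print("knob",f(kn["scene"],kn["top"]))
print("barL",f((427,262),(239,273.5)));print("barR",f((370,223),(301,275.5)))
# lid quad in top: mask white+orange
hsv=cv2.cvtColor(P["top"],cv2.COLOR_BGR2HSV)
m=(((hsv[...,2]>150)&(hsv[...,1]<40))|((hsv[...,0]<20)&(hsv[...,1]>110)&(hsv[...,2]>80))).astype(np.uint8)
m=cv2.morphologyEx(m,cv2.MORPH_OPEN,np.ones((9,9)))
cs=max([c for c in cv2.findContours(m,0,2)[0] if cv2.pointPolygonTest(c,(270,200),False)>0],key=cv2.contourArea)
r=cv2.minAreaRect(cs);b=cv2.boxPoints(r);print(b)
Q=np.array([plane(ray(C["top"],p),.12) for p in b]);print(Q.round(4));print("centre",Q.mean(0),[np.linalg.norm(Q[i]-Q[i-1]).round(4) for i in range(4)])
for i in range(4): e=Q[i]-Q[i-1];print(np.degrees(np.arctan2(e[1],e[0])))
E
python3 m.py
```

```text
scene [454.13664596 280.8447205 ] [  6   6  16  16 161]
top [212.01612903 274.22580645] [ 9 11 11  7 62]
knob (array([0.51358052, 0.2731382 , 0.09730606]), [np.float64(0.0001549622955037344), np.float64(0.0001549622955038958)])
barL (array([0.51557924, 0.21387639, 0.10313085]), [np.float64(0.0006965166114573256), np.float64(0.000696516611457247)])
barR (array([0.51246661, 0.08070794, 0.10301182]), [np.float64(0.0018100048267802676), np.float64(0.00181000482678028)])
[[194.98016 247.50285]
 [201.0581  137.23155]
 [351.3731  145.51662]
 [345.29517 255.78792]]
[[ 0.5697  0.3063  0.12  ]
 [ 0.8125  0.303   0.12  ]
 [ 0.7977 -0.0269  0.12  ]
 [ 0.5561 -0.0153  0.12  ]]
centre [0.68402461 0.14178078 0.12      ] [np.float64(0.3218), np.float64(0.2429), np.float64(0.3303), np.float64(0.2419)]
87.58498192141667
-0.769419307578259
-92.56471540832564
177.24280012935978
```

>>> jog_arm(motion=[{"travel":[0,-10,20],"yaw":-0.2},{"travel":[0,-32,62],"yaw":-0.4},{"travel":[0,-56,109],"yaw":-0.7},{"travel":[0,-80,156],"yaw":-1},{"travel":[0,-104,203],"yaw":-1.3},{"travel":[0,-128,250],"yaw":-1.6},{"travel":[0,-152,297],"yaw":-1.9},{"travel":[0,-176,343],"yaw":-2.2},{"travel":[0,-198,386],"yaw":-2.4},{"travel":[0,-210,409],"yaw":-2.5}], hand=0.2, squeeze=60)

```text
clock: 1.35
tool_pos: [0.5166, 0.2691, 0.2304]
ee_rot: [[-0.0, 0.047, 0.999], [-0.004, 0.999, -0.047], [-1.0, -0.004, -0.0]]
force: [-0.3, 1.3, -0.3]
grip_width: 0.604
```

```bash
python3 - <<'E'
from h import *
s=ctrl.read_state();print(s['clock'],s['tool_pos'],np.round(s['ee_rot'],3).tolist(),s['grip_width'],s['force'])
p,d=imaging.grab_frame("wrist");c=imaging.camera_params("wrist")
np.savez("w1.npz",p=p,d=d);import pickle;pickle.dump(c,open("w1.pkl","wb"))
print(c['R'],c['t'],[pix(c,X) for X in ([.514,.273,.096],[.514,.148,.108])])
cv2.imwrite("pics/w1.png",p)
E
```

```text
1.35 [0.51660344 0.26909557 0.23037216] [[-0.0, 0.047, 0.999], [-0.004, 0.999, -0.047], [-1.0, -0.004, -0.0]] 0.6044635207046578 [-0.26860187  1.26918477 -0.30722178]
[[ 0.05001634  0.99873318 -0.0055143 ]
 [ 0.96143235 -0.04665174  0.27105619]
 [ 0.27045556 -0.01885887 -0.96254773]] [-0.29147606 -0.52178376  0.24221308] [array([330.93262457, 218.84113173]), array([140.96039389, 232.25618396])]
```

View pics/w1.png

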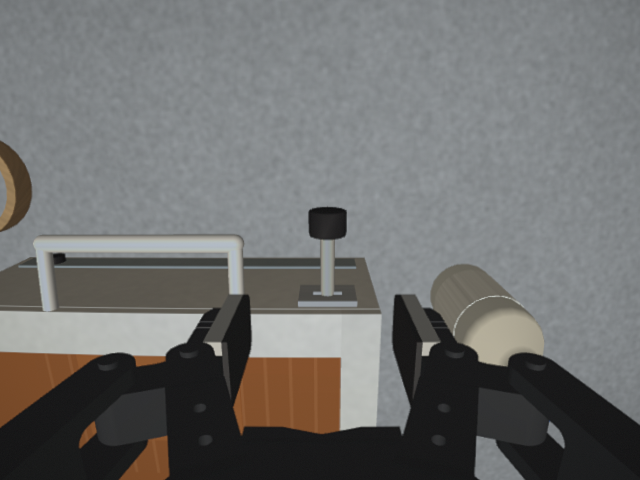

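Wrist view: the knob's visible body spans x 308–347, y 207–240, centre about (327.5,223). The bar runs level from (40,243) to (238,243), so the jaws are aligned with it. I'll fuse the three views.

```bash
python3 - <<'E'
from h import *
import pickle
c=pickle.load(open("w1.pkl","rb"));C={n:imaging.camera_params(n) for n in("scene","top")}
r=[ray(c,(327.5,222))]
T=[ray(C["scene"],(454.1,280.8)),ray(C["top"],(212.0,274.2))]
print(tri(r+T),tri(r+T[:1]),tri(r+T[1:]))
for a,b,e in(((427,262),(239,273.5),(237,243)),((370,223),(301,275.5),(41,243))):
    print("bar",tri([ray(C["scene"],a),ray(C["top"],b),ray(c,e)]))
D=np.load("w1.npz")['d'];print(D[215:240:4,320:336:8],D[243,60:230:30])
w=np.load("w1.npz")
for (u,v) in((327,220),(327,230),(100,243),(200,243)):
    o,d=ray(c,(u,v));k=D[v,u]/(np.array(c['R'])@d)[2];print(u,v,(o+d*k).round(4))
E
```

```text
(array([0.51452481, 0.27214613, 0.09953843]), [np.float64(0.0016764943353442961), np.float64(0.0012240414035656546), np.float64(0.0009367220165617021)]) (array([0.51506264, 0.27198564, 0.09967815]), [np.float64(0.0013776104173899733), np.float64(0.0013776104173898792)]) (array([0.51346746, 0.27067458, 0.10718384]), [np.float64(6.206713237829325e-05), np.float64(6.206713237815203e-05)])
bar (array([0.51966114, 0.21319659, 0.11200207]), [np.float64(0.002752583839102723), np.float64(0.004226822214223489), np.float64(0.003653468611805123)])
bar (array([0.5152158 , 0.08085528, 0.11062459]), [np.float64(0.0037543819624292745), np.float64(0.002855223620254303), np.float64(0.002662356853678227)])
[[0.27209428 0.27071086]
 [0.2716952  0.27136606]
 [0.2728214  0.27155825]
 [0.27310938 0.2725294 ]
 [0.27484527 0.27354437]
 [0.27455637 0.27399012]
 [0.         0.27444494]] [0.2677346  0.2662349  0.26705095 0.26773983 0.2668687  0.26655462]
327 220 [0.512  0.2704 0.1077]
327 230 [0.5185 0.2701 0.108 ]
100 243 [0.5177 0.1236 0.1168]
200 243 [0.5208 0.1893 0.1167]
```

>>> jog_arm(motion=[{"travel":[15,1,-1]},{"travel":[45,2,-2]},{"travel":[80,2,-2]},{"travel":[115,2.5,-2]},{"travel":[143,2.5,-2]},{"travel":[156,2.5,-2]},{"travel":[156,2.5,-2]}])

```text
schema error: expected keys travel, yaw
```

>>> jog_arm(motion=[{"travel":[0,0,0]},{"travel":[0,0,0]},{"travel":[0,0,0]},{"travel":[0,0,0]}], hand=-1, squeeze=60)

```text
schema error: expected keys travel, yaw
```

```bash
python3 - <<'E'
from h import *
s=ctrl.read_state();print(s['clock'],s['tool_pos'],np.round(s['ee_rot'],3).tolist(),s['grip_width'],s['force'])
p,d=imaging.grab_frame("wrist");cv2.imwrite("pics/w2.png",p)
E
```

```text
1.4 [0.51908767 0.26620246 0.2302528 ] [[0.002, 0.05, 0.999], [-0.006, 0.999, -0.05], [-1.0, -0.006, 0.002]] 0.6095416072612696 [ 2.28156953 -2.33379132 -0.27230755]
```

View pics/w2.png

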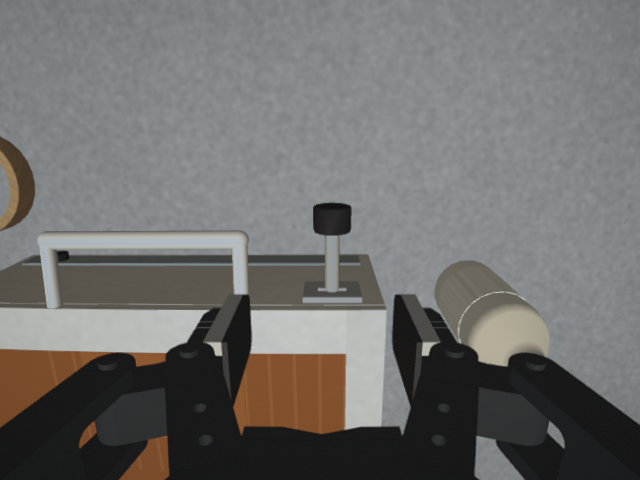

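The rows need a yaw value. The first wrist picture was taken while the arm was still settling, so I'll settle and re-measure. The knob is now at (332,218) in the view and the bar at y≈240.

>>> jog_arm(motion=[{"travel":[0,0,0],"yaw":0},{"travel":[0,0,0],"yaw":0}])

```text
clock: 1.7
tool_pos: [0.5161, 0.2695, 0.2302]
ee_rot: [[-0.001, 0.048, 0.999], [-0.004, 0.999, -0.048], [-1.0, -0.004, -0.0]]
force: [1.3, -0.4, -0.2]
grip_width: 0.601
```

```bash
python3 - <<'E'
from h import *
s=ctrl.read_state();c=imaging.camera_params("wrist");p,D=imaging.grab_frame("wrist");print(s['clock'],s['tool_pos'],np.round(s['ee_rot'],3).tolist(),np.round(s['qd'],1))
g=(p.max(2)<60)[190:245,290:370].astype(np.uint8)
k,l,st,ce=cv2.connectedComponentsWithStats(g);i=1+np.argmax(st[1:,4]);print(st[i]+[290,190,0,0,0],ce[i]+[290,190])
u,v=np.round(ce[i]+[290,190]).astype(int)
P=[]
for uu,vv in [(u,v-8),(u,v),(u,v+8),(u-12,v),(u+12,v)]+[(x,240+a) for x in (70,140,210) for a in(-4,0,4)]:
    o,d=ray(c,(uu,vv));kk=D[vv,uu]/(np.array(c['R'])@d)[2];print(uu,vv,(o+d*kk).round(4))
E
```

```text
1.7 [0.51609572 0.26949218 0.2301615 ] [[-0.001, 0.048, 0.999], [-0.004, 0.999, -0.048], [-1.0, -0.004, -0.0]] [-0.4 -0.1 -0.3 -0.1 -0.1  0.   0. ]
[ 308  208   38   32 1110] [326.9036036  223.41711712]
327 215 [0.5057 0.274  0.1066]
327 223 [0.5106 0.2737 0.108 ]
327 231 [0.5162 0.2735 0.1067]
315 223 [0.5109 0.266  0.1052]
339 223 [0.5114 0.2815 0.1063]
70 236 [0.5102 0.105  0.1125]
70 240 [0.5124 0.1057 0.1144]
70 244 [0.5145 0.1066 0.1167]
140 236 [0.5128 0.1518 0.1107]
140 240 [0.5141 0.1539 0.1162]
140 244 [0.5166 0.1538 0.117 ]
210 236 [0.5148 0.1983 0.1117]
210 240 [0.5162 0.1994 0.1164]
210 244 [0.5186 0.1992 0.1169]
```

>>> jog_arm(motion=[{"travel":[15,2,-1],"yaw":0},{"travel":[45,4,-3],"yaw":0},{"travel":[80,4.5,-3],"yaw":0},{"travel":[115,4.5,-3],"yaw":0},{"travel":[143,4.5,-3],"yaw":0},{"travel":[155,4.5,-3],"yaw":0},{"travel":[155,4.5,-3],"yaw":0},{"travel":[155,4.5,-3],"yaw":0}])

```text
clock: 2.75
tool_pos: [0.5138, 0.2743, 0.0761]
ee_rot: [[0.001, 0.047, 0.999], [-0.003, 0.999, -0.047], [-1.0, -0.003, 0.001]]
force: [0.5, 0.4, 0.7]
grip_width: 0.6
```

>>> jog_arm(motion=[{"travel":[0,0,0],"yaw":0},{"travel":[0,0,0],"yaw":0},{"travel":[0,0,0],"yaw":0},{"travel":[0,0,0],"yaw":0},{"travel":[0,0,0],"yaw":0}], hand=-1, squeeze=60)

```text
clock: 3.38
tool_pos: [0.5143, 0.2726, 0.0774]
ee_rot: [[0.002, 0.048, 0.999], [-0.005, 0.999, -0.048], [-1.0, -0.005, 0.002]]
force: [-1.3, -3.8, 7.3]
grip_width: 0.279
```

```bash
python3 - <<'E'
from h import *
s=ctrl.read_state();print(s['clock'],s['tool_pos'],np.round(s['ee_rot'],3).tolist(),s['grip_width'],s['force'])
p,d=imaging.grab_frame("wrist");cv2.imwrite("pics/w3.png",p)
E
```

```text
3.375 [0.51431939 0.27259168 0.07740828] [[0.002, 0.048, 0.999], [-0.005, 0.999, -0.048], [-1.0, -0.005, 0.002]] 0.2790317441541976 [-1.31478133 -3.80386689  7.29751401]
```

View pics/w3.png

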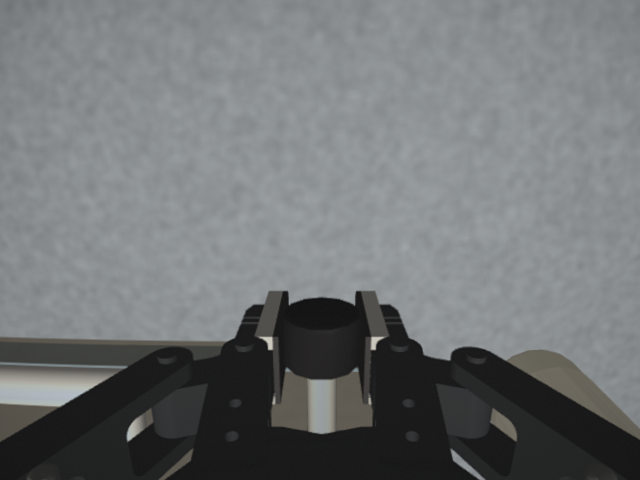

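The knob sits at (322,338) squarely between the pads, and the width fits. Now I'll pull it out along tool -z.

>>> jog_arm(motion=[{"travel":[0,0,-3],"yaw":0},{"travel":[0,0,-7],"yaw":0},{"travel":[0,0,-11],"yaw":0},{"travel":[0,0,-15],"yaw":0},{"travel":[0,0,-18],"yaw":0},{"travel":[0,0,-21],"yaw":0},{"travel":[0,0,-23],"yaw":0},{"travel":[0,0,-23],"yaw":0}])

```text
clock: 4.42
tool_pos: [0.4945, 0.2735, 0.0776]
ee_rot: [[0.007, 0.05, 0.999], [-0.004, 0.999, -0.05], [-1.0, -0.004, 0.007]]
force: [6.7, -1.1, -6.5]
grip_width: 0.286
```

>>> jog_arm(motion=[{"travel":[0,0,-3],"yaw":0},{"travel":[0,0,-5],"yaw":0},{"travel":[0,0,-6],"yaw":0},{"travel":[0,0,-6],"yaw":0}])

```text
clock: 4.92
tool_pos: [0.4925, 0.2736, 0.0776]
ee_rot: [[0.013, 0.052, 0.999], [-0.002, 0.999, -0.052], [-1.0, -0.002, 0.014]]
force: [8.3, -0.9, -10.4]
grip_width: 0.283
```

```bash
python3 - <<'E'
from h import *
s=ctrl.read_state();print(s['clock'],s['tool_pos'],s['grip_width'],s['force'])
p,d=imaging.grab_frame("scene");cv2.imwrite("pics/s2.png",cv2.resize(p[190:330,340:500],None,fx=4,fy=4))
E
```

```text
4.925 [0.49247267 0.27363817 0.07763825] 0.28323113492743174 [  8.28230402  -0.91510906 -10.39118059]
```

>>> jog_arm(motion=[{"travel":[0,0,-4],"yaw":0},{"travel":[0,0,-7],"yaw":0},{"travel":[0,0,-9],"yaw":0},{"travel":[0,0,-9],"yaw":0}])

```text
clock: 5.48
tool_pos: [0.4926, 0.2737, 0.0777]
ee_rot: [[0.027, 0.056, 0.998], [0.001, 0.998, -0.056], [-1.0, 0.003, 0.027]]
force: [20.0, -1.3, -19.1]
grip_width: 0.281
```

At the stop: 21.8 mm of travel, and force rose to 20 N with no further motion. Ease off and release.

>>> jog_arm(motion=[{"travel":[0,0,-4],"yaw":0},{"travel":[0,0,-3],"yaw":0},{"travel":[0,0,-3],"yaw":0}])

```text
clock: 5.85
tool_pos: [0.4928, 0.2737, 0.0777]
ee_rot: [[0.032, 0.057, 0.998], [0.002, 0.998, -0.057], [-0.999, 0.004, 0.032]]
force: [8.1, -0.3, -10.3]
grip_width: 0.281
```

>>> jog_arm(motion=[{"travel":[0,0,0],"yaw":0},{"travel":[0,0,0],"yaw":0},{"travel":[0,0,0],"yaw":0},{"travel":[0,0,0],"yaw":0}], hand=0.2)

```text
clock: 6.35
tool_pos: [0.4925, 0.2738, 0.0778]
ee_rot: [[0.032, 0.056, 0.998], [0.002, 0.998, -0.056], [-0.999, 0.004, 0.032]]
force: [-0.6, 0.1, -0.4]
grip_width: 0.601
```

```bash
python3 - <<'E'
from h import *
s=ctrl.read_state();print(s['clock'],s['tool_pos'],np.round(s['ee_rot'],3).tolist(),s['grip_width'],s['force'])
p,d=imaging.grab_frame("scene");cv2.imwrite("pics/s2.png",cv2.resize(p[170:330,330:510],None,fx=3,fy=3))
E
```

```text
6.35 [0.49249168 0.27384132 0.07779119] [[0.032, 0.056, 0.998], [0.002, 0.998, -0.056], [-0.999, 0.004, 0.032]] 0.6013365112712256 [-0.64078911  0.12181353 -0.4156547 ]
```

View pics/s2.png

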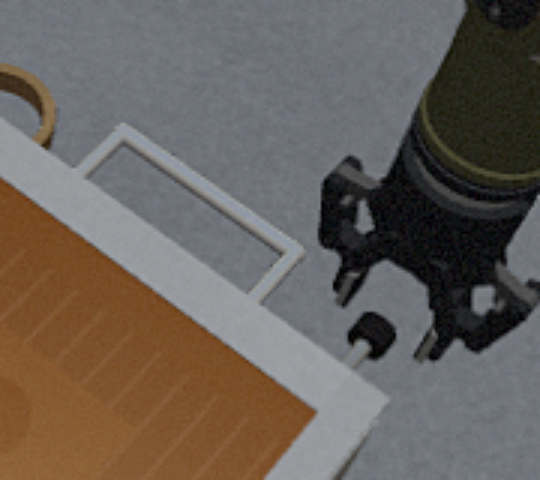

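The knob is back in at full-image (454,282), its shut position, and the handle has risen: the lid is ajar. The knob is free of the fingers. Next I'll check joint 7 before choosing the wrist turn.

>>> jog_arm(motion=[{"travel":[-15,0,0],"yaw":0},{"travel":[-50,0,0],"yaw":0},{"travel":[-90,0,0],"yaw":0},{"travel":[-120,0,0],"yaw":0},{"travel":[-135,0,0],"yaw":0},{"travel":[-135,0,0],"yaw":0}], hand=-0.1)

```text
clock: 7.15
tool_pos: [0.4886, 0.2737, 0.2137]
ee_rot: [[0.034, 0.057, 0.998], [0.004, 0.998, -0.057], [-0.999, 0.005, 0.033]]
force: [-0.2, -0.6, -0.7]
grip_width: 0.449
```

```bash
python3 - <<'E'
from h import *
s=ctrl.read_state();print(s['clock'],s['tool_pos'],np.round(s['ee_rot'],3).tolist(),s['grip_width'],s['joints'])
c=imaging.camera_params("scene");p,D=imaging.grab_frame("scene");ct=imaging.camera_params("top");pt,Dt=imaging.grab_frame("top")
np.savez("s3.npz",p=p,d=D)
# bar points: bright thin strip in the scene view, world points from depth
v,u=np.mgrid[190:275,355:440];B=(p[190:275,355:440].min(2)>110)
pts=[]
for a,b in zip(u[B],v[B]):
    if D[b,a]>0:
        o,d=ray(c,(a,b));pts.append(o+d*D[b,a]/(np.array(c['R'])@d)[2])
P=np.array(pts);print(len(P));
m=(P[:,0]<.545)&(P[:,2]>.115);Q=P[m];print(len(Q),np.median(Q,0),Q.min(0),Q.max(0))
for y in np.arange(.08,.22,.02):
    q=Q[abs(Q[:,1]-y)<.01]; print(round(y,2),len(q),np.median(q,0).round(4) if len(q) else '')
E
```

```text
7.15 [0.48864338 0.27370911 0.21369485] [[0.034, 0.057, 0.998], [0.004, 0.998, -0.057], [-0.999, 0.005, 0.033]] 0.44919429806246214 [-24.37368518  35.59462214 -16.67786464 103.79552663  16.26386945
  41.25120794  36.61372886]
3264
461 [0.52226958 0.14870275 0.14333047] [0.51286022 0.07694499 0.13828581] [0.54462322 0.21683795 0.1474354 ]
0.08 78 [0.5276 0.0832 0.1429]
0.1 49 [0.52   0.0998 0.1438]
0.12 54 [0.5202 0.1199 0.1435]
0.14 52 [0.5206 0.1401 0.1431]
0.16 55 [0.5218 0.1602 0.1436]
0.18 57 [0.5228 0.1805 0.1437]
0.2 67 [0.5244 0.2022 0.1435]
0.22 49 [0.5305 0.2136 0.1428]
```

>>> jog_arm(motion=[{"travel":[0,-10,3],"yaw":0.5},{"travel":[0,-35,10],"yaw":1.5},{"travel":[0,-65,19],"yaw":2.5},{"travel":[0,-95,28],"yaw":3.5},{"travel":[0,-117,34],"yaw":4},{"travel":[0,-124,36],"yaw":4}])

```text
clock: 8.0
tool_pos: [0.5167, 0.1451, 0.2121]
ee_rot: [[0.03, 0.46, 0.888], [0.0, 0.888, -0.46], [-1.0, 0.014, 0.026]]
force: [0.4, -0.2, 0.2]
grip_width: 0.448
```

```bash
python3 - <<'E'
from h import *
s=ctrl.read_state();print(s['clock'],s['tool_pos'],np.round(s['ee_rot'],3).tolist(),s['grip_width'],s['joints'])
E
```

```text
8.0 [0.51669577 0.14511113 0.21206949] [[0.03, 0.46, 0.888], [0.0, 0.888, -0.46], [-1.0, 0.014, 0.026]] 0.44819701122353495 [-14.155027    33.79092465 -10.93664938 107.80503907  10.99927457
  37.83288417  30.79259261]
```

>>> jog_arm(motion=[{"travel":[0,1,0],"yaw":1},{"travel":[0,2,0],"yaw":2.5},{"travel":[0,2,0],"yaw":4},{"travel":[0,2,0],"yaw":5.5},{"travel":[0,2,0],"yaw":7},{"travel":[0,2,0],"yaw":8.5},{"travel":[0,2.5,0],"yaw":10},{"travel":[0,2.5,0],"yaw":10.9},{"travel":[0,2.5,0],"yaw":10.9},{"travel":[0,2.5,0],"yaw":10.9}])

```text
clock: 9.25
tool_pos: [0.5176, 0.148, 0.2119]
ee_rot: [[0.029, 0.999, -0.045], [0.0, -0.046, -0.999], [-1.0, 0.029, -0.002]]
force: [-0.3, -0.7, -0.3]
grip_width: 0.449
```

```bash
python3 - <<'E'
from h import *
s=ctrl.read_state();c=imaging.camera_params("wrist");p,D=imaging.grab_frame("wrist")
print(s['clock'],s['tool_pos'],np.round(s['ee_rot'],3).tolist(),s['grip_width'],s['joints'])
cv2.imwrite("pics/w4.png",p)
print(pix(c,[.518,.1475,.136]))
u,v=np.round(pix(c,[.518,.15,.139])).astype(int)
for vv in range(v-50,v+60,25):
  for uu in range(u-28,u+30,4):
    if 0<=vv<480 and D[vv,uu]>0:
      o,d=ray(c,(uu,vv));X=o+d*D[vv,uu]/(np.array(c['R'])@d)[2]
      if X[2]>.115: print(uu,vv,X.round(4))
E
```

```text
9.25 [0.51764903 0.14797705 0.21192317] [[0.029, 0.999, -0.045], [0.0, -0.046, -0.999], [-1.0, 0.029, -0.002]] 0.44947755527997657 [-26.44876754  34.07315995   8.44745253 108.14719726  -7.02354764
  36.68484366 -16.52504583]
[318.21055514 255.32869054]
310 203 [0.5151 0.1774 0.1416]
314 203 [0.5171 0.1779 0.1449]
318 203 [0.5191 0.1776 0.1439]
322 203 [0.5211 0.1777 0.145 ]
326 203 [0.5232 0.1774 0.1438]
330 203 [0.5252 0.1773 0.1439]
310 228 [0.5144 0.1643 0.1417]
314 228 [0.5165 0.1647 0.1437]
318 228 [0.5185 0.1646 0.1437]
322 228 [0.5205 0.1648 0.1449]
326 228 [0.5226 0.1644 0.1439]
330 228 [0.5247 0.1638 0.1419]
310 253 [0.5137 0.1505 0.1407]
314 253 [0.5158 0.1513 0.1435]
318 253 [0.5179 0.1513 0.144 ]
322 253 [0.5199 0.1515 0.1451]
326 253 [0.522  0.1514 0.145 ]
330 253 [0.5242 0.1502 0.1416]
310 278 [0.5129 0.1362 0.1399]
314 278 [0.5151 0.1373 0.1433]
318 278 [0.5172 0.1375 0.144 ]
322 278 [0.5193 0.1373 0.144 ]
326 278 [0.5214 0.1375 0.1449]
330 278 [0.5236 0.1364 0.1422]
310 303 [0.5122 0.1215 0.1398]
314 303 [0.5144 0.1229 0.1433]
318 303 [0.5165 0.1229 0.1435]
322 303 [0.5187 0.1235 0.1451]
326 303 [0.5209 0.1228 0.1439]
330 303 [0.5231 0.1217 0.1416]
```

View pics/w4.png

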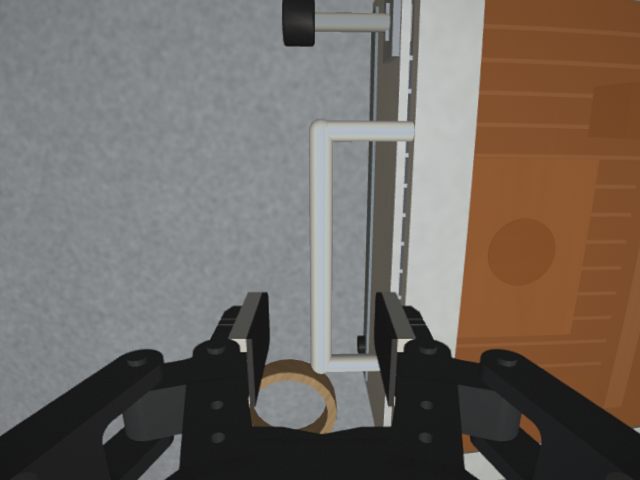

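The bar spans pixels (320,125)–(320,368) and lies along the jaws' mid-plane. Its axis measures x≈0.519, z≈0.138. Descending.

>>> jog_arm(motion=[{"travel":[12,0,0],"yaw":0},{"travel":[38,-1,0],"yaw":0},{"travel":[65,-1.5,0],"yaw":0},{"travel":[85,-1.5,0],"yaw":0},{"travel":[93,-1.5,0],"yaw":0},{"travel":[93,-1.5,0],"yaw":0},{"travel":[93,-1.5,0],"yaw":0}])

```text
clock: 10.18
tool_pos: [0.5194, 0.148, 0.1196]
ee_rot: [[0.031, 0.998, -0.046], [0.001, -0.046, -0.999], [-1.0, 0.03, -0.002]]
force: [-0.3, 0.8, -0.4]
grip_width: 0.451
```

>>> jog_arm(motion=[{"travel":[0,0,0],"yaw":0},{"travel":[0,0,0],"yaw":0},{"travel":[0,0,0],"yaw":0},{"travel":[0,0,0],"yaw":0},{"travel":[0,0,0],"yaw":0}], hand=-1, squeeze=60)

```text
clock: 10.8
tool_pos: [0.5199, 0.1482, 0.1197]
ee_rot: [[0.031, 0.998, -0.046], [0.001, -0.046, -0.999], [-1.0, 0.031, -0.003]]
force: [0.4, 0.7, 0.7]
grip_width: 0.12
```

Gripped (the width reads about the bar's). Now lifting along the arc about the hinge, first half.

>>> jog_arm(motion=[{"travel":[-10.5,1.5,0],"yaw":0},{"travel":[-22,3.5,0],"yaw":0},{"travel":[-33,5.5,0],"yaw":0},{"travel":[-44,8.5,0],"yaw":0},{"travel":[-55,12,0],"yaw":0},{"travel":[-65.5,15.5,0],"yaw":0},{"travel":[-76,19.5,0],"yaw":0},{"travel":[-86.5,24,0],"yaw":0},{"travel":[-86.5,24,0],"yaw":0},{"travel":[-86.5,24,0],"yaw":0}], squeeze=80)

```text
clock: 12.05
tool_pos: [0.5411, 0.1471, 0.2069]
ee_rot: [[0.032, 0.998, -0.046], [0.001, -0.046, -0.999], [-0.999, 0.032, -0.003]]
force: [2.1, 2.0, -3.6]
grip_width: 0.11
```

>>> jog_arm(motion=[{"travel":[-12,6,0],"yaw":0},{"travel":[-24,12.5,0],"yaw":0},{"travel":[-35,19,0],"yaw":0},{"travel":[-46,27,0],"yaw":0},{"travel":[-57,35,0],"yaw":0},{"travel":[-67.5,43.5,0],"yaw":0},{"travel":[-77.5,52.5,0],"yaw":0},{"travel":[-87,62,0],"yaw":0},{"travel":[-87,62,0],"yaw":0},{"travel":[-87,62,0],"yaw":0}])

```text
clock: 13.3
tool_pos: [0.5966, 0.1446, 0.2935]
ee_rot: [[0.023, 0.999, -0.045], [0.001, -0.045, -0.999], [-1.0, 0.023, -0.002]]
force: [-3.4, 2.7, -11.8]
grip_width: 0.106
```

```bash
python3 - <<'E'
from h import *
from scipy.optimize import least_squares
s=ctrl.read_state();print(s['clock'],s['tool_pos'],np.round(s['ee_rot'],3).tolist(),s['grip_width'],s['force'],s['joints'])
pts=np.array([[.5199,.1197],[.5411,.2069],[s['tool_pos'][0],s['tool_pos'][2]]])
r=least_squares(lambda h:np.hypot(*(pts-h).T)-.285*np.array([1,1,1]),[.8,.09]);h=r.x
print("hinge",h,r.fun,[np.degrees(np.arctan2(z-h[1],h[0]-x)+.007) for x,z in pts])
p,D=imaging.grab_frame("scene");c=imaging.camera_params("scene");np.savez("s5.npz",p=p,d=D);cv2.imwrite("pics/s5.png",p)
# plane of lid from amber pixels' depth
hsv=cv2.cvtColor(p,cv2.COLOR_BGR2HSV)
m=((hsv[...,0]<20)&(hsv[...,1]>110)&(hsv[...,2]>60));m[:190]=0;m[:,:220]=0;m[:,460:]=0
m=cv2.erode(m.astype(np.uint8),np.ones((5,5)));v,u=np.nonzero(m&(D>0))
K=np.array([[c['fx'],0,c['cx']],[0,c['fy'],c['cy']],[0,0,1]])
n=cv2.undistortPoints(np.stack([u,v],1)[:,None].astype(float),K,np.array(c['dist_coeffs']))[:,0]
X=(np.c_[n,np.ones(len(n))]*D[v,u][:,None]-np.array(c['t']))@np.array(c['R'])
for _ in range(4):
    cen=X.mean(0);w=np.linalg.svd(X-cen,full_matrices=False)[2][2];e=(X-cen)@w;X=X[abs(e)<max(.004,1.5*e.std())]
print(len(X),cen,w,"tilt",np.degrees(np.arccos(abs(w[2]))),e.std())
E
```

```text
13.3 [0.59657742 0.14456538 0.29352312] [[0.023, 0.999, -0.045], [0.001, -0.045, -0.999], [-1.0, 0.023, -0.002]] 0.10560419424662348 [ -3.44361113   2.67690824 -11.7660282 ] [-23.59265425  34.33863992   9.64859976  89.19726281  -6.19139413
  55.70520348 -14.80467355]
hinge [0.80423514 0.09812783] [ 0.0001523  -0.00026945  0.00013339] [np.float64(4.739721940077594), np.float64(22.85980347747592), np.float64(43.65844953180289)]
16792 [0.72091519 0.14662832 0.1997173 ] [-0.6940473   0.03080265 -0.71927015] tilt 44.00574453422732 0.0011406271671166237
```

View pics/s5.png

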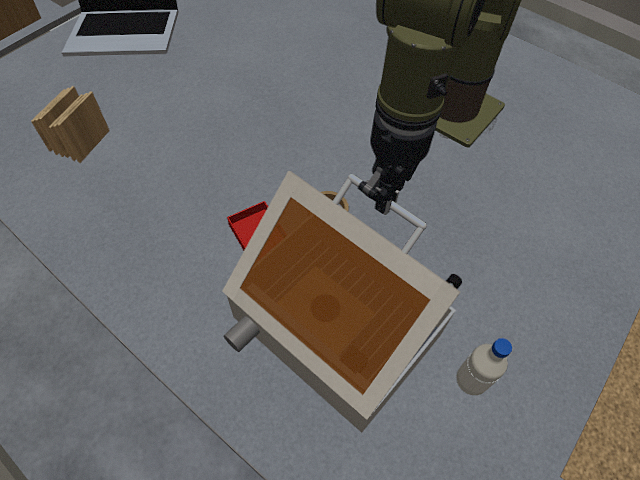

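The lid is up at about 43.7–44.0°: the kinematic arc fit and the depth plane agree. The bar is held, and the bottle, tray and knob are undisturbed. Nudging up about 1.2°, with some allowance for sag.

>>> jog_arm(motion=[{"travel":[-4,2.5,0],"yaw":0},{"travel":[-7,4.5,0],"yaw":0},{"travel":[-7.5,5,0],"yaw":0},{"travel":[-7.5,5,0],"yaw":0},{"travel":[-7.5,5,0],"yaw":0},{"travel":[-7.5,5,0],"yaw":0}])

```text
clock: 14.1
tool_pos: [0.604, 0.1443, 0.302]
ee_rot: [[0.029, 0.999, -0.045], [0.001, -0.045, -0.999], [-1.0, 0.029, -0.003]]
force: [3.9, 3.4, -16.8]
grip_width: 0.105
```

```bash
cat > ang.py <<'E'
from h import *
s=ctrl.read_state();print(s['clock'],s['tool_pos'],s['grip_width'],s['force'],np.abs(s['qd']).max())
print("arc",np.degrees(np.arctan2(s['tool_pos'][2]-.0981,.8042-s['tool_pos'][0])+.007))
p,D=imaging.grab_frame("scene");c=imaging.camera_params("scene");cv2.imwrite("pics/s6.png",p)
hsv=cv2.cvtColor(p,cv2.COLOR_BGR2HSV)
m=((hsv[...,0]<20)&(hsv[...,1]>110)&(hsv[...,2]>60));m[:190]=0;m[:,:220]=0;m[:,460:]=0
m=cv2.erode(m.astype(np.uint8),np.ones((5,5)));v,u=np.nonzero(m&(D>0))
K=np.array([[c['fx'],0,c['cx']],[0,c['fy'],c['cy']],[0,0,1]])
n=cv2.undistortPoints(np.stack([u,v],1)[:,None].astype(float),K,np.array(c['dist_coeffs']))[:,0]
X=(np.c_[n,np.ones(len(n))]*D[v,u][:,None]-np.array(c['t']))@np.array(c['R'])
for _ in range(4):
    cen=X.mean(0);w=np.linalg.svd(X-cen,full_matrices=False)[2][2];e=(X-cen)@w;X=X[abs(e)<max(.004,1.5*e.std())]
print("depth tilt",np.degrees(np.arccos(abs(w[2]))),len(X))
E
python3 ang.py
```

```text
14.1 [0.60403108 0.14425257 0.30200335] 0.10474541936129522 [  3.90559141   3.41993498 -16.81839662] 0.1211772497796631
arc 45.93058139528385
depth tilt 46.12006535807192 16670
```

>>> jog_arm(motion=[{"travel":[2,-2,0],"yaw":0},{"travel":[3.5,-3.5,0],"yaw":0},{"travel":[3.5,-3.5,0],"yaw":0},{"travel":[3.5,-3.5,0],"yaw":0},{"travel":[3.5,-3.5,0],"yaw":0},{"travel":[3.5,-3.5,0],"yaw":0}])

```text
clock: 14.9
tool_pos: [0.6007, 0.1444, 0.2985]
ee_rot: [[0.029, 0.999, -0.045], [0.001, -0.045, -0.999], [-1.0, 0.029, -0.003]]
force: [-0.1, 2.7, -11.0]
grip_width: 0.106
```

```bash
python3 ang.py;sleep 0; python3 ang.py
```

```text
14.9 [0.60069318 0.14442463 0.29847006] 0.10645347072431863 [ -0.06845231   2.65961684 -11.00636563] 0.09999102947673313
arc 44.95608451146624
depth tilt 45.135394741136096 16723
14.95 [0.60064226 0.1443983  0.29845998] 0.10591934414394479 [  0.58184171   2.57905511 -11.23222665] 0.17734712457418447
arc 44.947477512143706
depth tilt 45.131401843844976 16732
```

Steady at 45.0–45.1° by both measures; handing in.

```bash
python3 -c "
from station import ctrl
print(ctrl.sign_off())"
```

```text
the job is handed in; nothing more can be done
None
```

The engraver is unlatched, and I handed the job in with the gripper holding the lid steady at 45° after about 15 s of the 48 s allowed.

- **Catch:** I pulled the knob 21.8 mm. It stopped there while the force rose to 20 N, so it was at its stop. On release it sprang back in, and the camera showed it at its starting position with the lid ajar.
- **Lid:** I pinched the handle bar from above and raised the lid along its arc. It overshot to about 46°, so I lowered it again. The final angle reads 44.95° from the arm's position and 45.1° from the camera's depth image. The grip is closed on the bar with an 80 N setting, and the force at the tool is about 11 N.
- **Bottle, tray and tape:** The arm never touched them. In the last picture I viewed, the bottle and tray were where they started. The tape was half hidden behind the lid, so I could only partly check it.

One disagreement: the camera put the ajar bar about 5 mm higher than your description says. The arc fit to the lifting motion gave 4.7°, close to the stated 0.08 rad, so I used the fit.

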